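# Dispense one portion carton and lay it along the tray lip

### The arm

A 7-joint arm with a two-finger parallel gripper is mounted at the origin on the work surface. World frame = base frame: x ahead of the robot, y to its left, z up, the work surface at z = 0. Lengths are in m, angles in rad, forces in N, time in s.
With the tool pointing down it reaches from about 0.425 to 0.825 m from the base axis. Payload 3.6 kg.
Tool frame: the origin (TCP) lies between the finger pads; the fingertips stand arm.tcp_to_tips ahead of it and the grasp point (between the pads) lies 5 mm behind it (arm.tcp_to_tips is the distance from the TCP to the fingertips, in m); z points along the fingers, y is the line along which they close (so a half turn about z gives the same grasp; the last joint's range is limited). The gripper opens to 85 mm and grips with 20 to 120 N. Pads are 22 mm wide; open, the fingers measure 114 mm over their backs; the gripper's body (76 mm by 85 mm) begins 54 mm behind the grasp point. The pads swing forward as they close: fully open they stand 13 mm farther back than shut.
Start: joints at [1.091, 0.615, -0.013, 1.423, 0.008, 1.103, -0.04], TCP at [0.284, -0.584, 0.245] pointing down, gripper open.
Joint ranges: [-3.12, 3.12], [-0.3, 2.06], [-1.34, 1.32], [0.26, 2.42], [-1.36, 4.5], [0.01, 1.98], [-2.84, 2.84]. Speed limits (rad/s): [2.79, 2.79, 3.14, 3.14, 3.14, 3.14, 3.14].

### API

Orientations are given as a 3x3 rotation matrix whose columns are the frame's x, y, z axes.
In Python, from workcell import arm, snapshot, recognise, tip_of gives the robot as it stands.
- The arm moves only by the shell command python3 -m handwheel 'ROWS' [FORCE]. ROWS is JSON, a list of rows, each an object of numbers: "dx", "dy", "dz": the shift along the tool's x, y, z each as a share of 1 m, from -1 to 1; "wx", "wy", "wz": the turn, a rotation vector about the tool's x, y, z each as a share of 0.5 rad, from -1 to 1; "grip": the opening, from 0 (shut) to 1 (fully open). A call has exactly 8 rows; each row is the pose to reach, as a shift and turn from the pose commanded when the call began, along the tool's axes at that moment; what a row does not reach only later rows make up. A row lasts 1/8 s, in which the tool goes at most 62.5 mm and 10.7 degrees, less where a joint would pass 70% of its speed; a pose out of reach is approached as far as the arm can. A call with a number of a shift or a turn outside -1 to 1 is refused whole. A call with a gripper value outside its range is refused whole. The fingers move at their own pace and stop on an object; FORCE is the grip in N (left out, the last holds). Time passes only in rows, so rows that repeat a pose let the fingers close, or fill a call up. It gives the time, the measured TCP pose, the force, the opening and the grip force at its end, in the units of the state.
- arm.sense(): the state, without advancing time (a new reading comes with each control period).
- snapshot(name): name is "scene" or "top" or "wrist"; returns a dict with "color" (400x640x3 uint8, red, green, blue), "mtx" (3x3 intrinsics, pixels), "dist" ([k1, k2, p1, p2, k3] as OpenCV has them; the pictures are not rectified), "xyz" and "attitude" of the camera in the world; the wrist camera has in their place "hand_eye" (4x4, takes a point from camera to tool coordinates, whose origin is the TCP and whose axes are the flange's). Camera axes: x right, y up, looking along -z (the intrinsics and any distortion apply to the point x, -y, -z); pixel columns grow to the right and rows downward; lengths in m; the calibration is good to about 2 mm. A picture is of the moment at which its call begins: read the wrist's pose just before it. There is no depth.
- arm.hand_in(): hands the job in; it is judged then, once.
Trained networks look in the newest picture that a camera, given by its name, has taken for a name from the list of things; names that differ only in an ending like _2 or _b are one class to them, and where a whole thing is asked for, a point or a joint stands for the part that bears it (a point fixed in the world has none). Each returns a list of dicts, best first, with "p" (0 to 1); they miss things now and then, are a little off and sometimes report something else, mostly with a low value. They report only what shows in the picture. A call takes as long as a camera call. They do not tell look-alikes from the thing itself.
- recognise(camera, query): "point" ([x, y, z] in m, in the coordinates of the camera as it stood for that picture, good to about 4 mm: the middle of the surface that is visible of it).
- tip_of(camera, query): "point" ([x, y, z] in m, in the coordinates of the camera as it stood for that picture, good to about 4 mm: a listed point, or the origin of a listed thing).
The state is a dict: "clock": time; "q": joint angles; "qvel": joint speeds; "tau": joint torques, N m; "tcp_pos": TCP position; "tcp_rot": TCP orientation; "ft_force": force on the tool from outside, world axes, zero at the start; "wrist_torque": the same for the moment, N m; "opening": finger opening in m; "grasp_force": force on a finger pad.
Only numpy, scipy, OpenCV 4.12 (cv2) and the standard library are available. Lean on these libraries where they do the work, as an engineer would, in place of code of your own. Each camera call takes 0.05 s, during which the arm holds its last target. There are 200 camera calls.

### The job

Push the slide of the portion dispenser fully home once, so that one carton comes out at the front, and let the slide spring back. Then pick up that carton and lay it flat on the serving tray with its long side flush against the tray's upturned edge. Leave the other cartons in the dispenser, and do not disturb the cup and jug on the tray.

Things in the scene. Friction and masses are not known exactly. Their poses are not given: they have to be found in the camera images.
- dispenser: Fixed steel portion dispenser, origin on the worktop under its magazine; +x is the push direction. Deck 40 mm wide, top at z = 30 mm, x = -135 to 105 mm, 6 mm end stop at the front. Open-topped magazine 41 (x) by 71 mm, up to z = 85 mm, holds 3 stacked cartons; a slot in front passes only the lowest. Black foot 110 mm wide, 12 mm high, x = -125 to 5 mm. Slide on the -x side.
- slide (a joint): Stroke (m) of the sprung slide along the dispenser's +x: 0 at rest, 0.065 fully home. The spring resists with 4 N at rest, 12 N fully home, and returns the slide when let go. A full stroke leaves the lowest carton on the deck with its centre about 60 mm in front of the dispenser's origin, 25 mm clear of the magazine.
- slide_tab (a point): Middle of the rear face (to be pushed) of the slide's upright black tab, behind the magazine; moves with the slide. Tab 44 mm wide, 8 mm thick, from z = 31 to 86 mm; this point is at z = 64 mm and, at rest, x = -105 mm in the dispenser's frame. Push along the dispenser's +x.
- carton_low: Lowest carton of the stack, the one to dispense and lay on the tray: stiff cardboard with a paper band, 30 (x) by 60 (y, long way) by 18 mm high, about 50 g. Origin at the centre of its underside. In the dispenser its axes match the dispenser's; its ends overhang the deck by 10 mm each side, so it can be gripped by its ends, 60 mm apart.
- carton_mid: An identical carton, second in the stack; it stays in the magazine (it sinks to the deck once the slide has sprung back).
- carton_top: An identical carton, on top of the stack; it stays in the magazine.
- tray: Dark steel serving tray, fixed to the worktop, 184 mm (x) by 240 mm (y) and 8 mm thick, with one long edge (its +x side) turned up into a straight bare-metal lip, 10 mm thick (x = 84 to 94 mm), top 22 mm above the worktop. Origin on the worktop under the tray's centre. The carton may lie anywhere along the lip.
- tray_lip (a point): Middle of the lip's inner face where it meets the tray's top: x = 84 mm, z = 8 mm in the tray's frame. The face runs along the tray's y.
- cup: White cup with a handle, 60 mm across and 55 mm high, standing on the half of the tray away from the lip. Origin at the centre of its underside.
- jug: Small round steel jug, 48 mm across and 55 mm high, standing on the half of the tray away from the lip. Origin at the centre of its underside.
Not all that is in view belongs to the job. What is shaped like the carton_top but pink or yellow is not meant.

How it is judged:
By the outcome, as a careful person would: the job done as asked, in the order asked, and still so for the second after the job is handed in, with the robot touching nothing.
It also fails if it takes over 64 s, if anything falls off the work surface, if the arm or the gripper's body presses on something with over 40 N, if the wrist force passes 120 N, or if a joint passes its speed limit or range.

## Working session

There is one attempt and no reset: what is moved stays moved. The work goes in short steps, Python scripts to look and compute and a shell command to move; the robot and the scene stay as the last step left them, time stands still between calls to the robot, and variables do not carry over. Pictures are saved under pics/ and viewed, at most 10 in all, crops included, and the job is handed in when it is done.

```bash
mkdir -p pics; ls; cat > h.py <<'E'
import numpy as np,cv2
from workcell import arm,snapshot,recognise,tip_of
def pose(s,cam):
    if cam=="wrist":
        st=arm.sense();T=np.eye(4);T[:3,:3]=st["tcp_rot"];T[:3,3]=st["tcp_pos"]
        return T@np.array(s["hand_eye"])
    T=np.eye(4);T[:3,:3]=s["attitude"];T[:3,3]=s["xyz"];return T
def W(T,p): return (T@np.append(p,1))[:3]
def pix(s,T,p):
    c=np.linalg.inv(T)@np.append(p,1);c=c[:3]*[1,-1,-1]
    return cv2.projectPoints(c.reshape(1,3),np.zeros(3),np.zeros(3),np.array(s["mtx"]),np.array(s["dist"]))[0].ravel()
def ray(s,T,uv,z):
    n=cv2.undistortPoints(np.array([[uv]],float),np.array(s["mtx"]),np.array(s["dist"])).ravel()
    d=T[:3,:3]@np.array([n[0],-n[1],-1]);o=T[:3,3];return o+d*(z-o[2])/d[2]
E
python3 - <<'E'
from h import *
st=arm.sense();print(st["clock"],st["tcp_pos"],np.round(st["tcp_rot"],3),arm.tcp_to_tips)
for c in["scene","top"]:
    s=snapshot(c);T=pose(s,c);cv2.imwrite(f"pics/{c}0.png",s["color"][...,::-1])
    print(c,np.round(T,3).tolist())
    for q in["dispenser","slide_tab","carton_low","tray","tray_lip","cup","jug"]:
        for f in(recognise,tip_of):
            print(q,f.__name__,[(round(d["p"],2),np.round(W(T,d["point"]),3).tolist(),np.round(pix(s,T,W(T,d["point"]))).tolist()) for d in f(c,q)[:4]])
E
```

```text
pics
0.0 [ 0.28407795 -0.58380946  0.24409528] [[ 0.899  0.438 -0.001]
 [ 0.438 -0.899  0.002]
 [-0.    -0.003 -1.   ]] 0.014
scene [[-0.386, -0.589, 0.71, 1.289], [0.922, -0.253, 0.292, 0.296], [0.008, 0.767, 0.641, 0.709], [0.0, 0.0, 0.0, 1.0]]
dispenser call [(0.76, [0.599, 0.257, 0.03], [430.0, 260.0]), (0.62, [0.576, 0.219, 0.08], [418.0, 227.0]), (0.35, [0.593, 0.215, 0.051], [411.0, 244.0])]
dispenser call [(0.72, [0.569, 0.215, -0.0], [411.0, 254.0])]
slide_tab call [(0.67, [0.593, 0.278, 0.049], [444.0, 254.0])]
slide_tab call [(0.89, [0.59, 0.313, 0.066], [465.0, 252.0])]
carton_low call []
carton_low call [(0.62, [0.567, 0.218, 0.029], [414.0, 244.0])]
tray call [(0.94, [0.595, -0.175, 0.01], [234.0, 208.0])]
tray call [(0.83, [0.568, -0.188, 0.002], [235.0, 203.0])]
tray_lip call []
tray_lip call [(0.81, [0.656, -0.21, 0.007], [205.0, 223.0])]
cup call [(0.66, [0.524, -0.24, 0.041], [223.0, 173.0])]
cup call [(0.73, [0.514, -0.24, 0.007], [227.0, 182.0])]
jug call [(0.79, [0.535, -0.128, 0.047], [265.0, 185.0])]
jug call [(0.93, [0.523, -0.133, 0.007], [266.0, 196.0]), (0
[... 462 characters left out ...]
l [(0.96, [0.591, 0.323, 0.066], [178.0, 203.0]), (0.32, [0.57, 0.216, 0.029], [236.0, 214.0])]
carton_low call []
carton_low call [(0.61, [0.568, 0.219, 0.03], [234.0, 215.0])]
tray call [(0.65, [0.579, -0.183, 0.008], [429.0, 206.0])]
tray call [(0.9, [0.569, -0.188, -0.001], [431.0, 211.0])]
tray_lip call [(0.96, [0.584, -0.187, 0.005], [430.0, 204.0])]
tray_lip call [(0.77, [0.651, -0.211, 0.008], [441.0, 172.0])]
cup call [(0.95, [0.511, -0.252, 0.036], [467.0, 238.0]), (0.36, [0.567, 0.219, 0.086], [227.0, 214.0])]
cup call [(0.95, [0.513, -0.244, 0.012], [460.0, 237.0])]
jug call [(0.86, [0.524, -0.134, 0.037], [409.0, 233.0])]
jug call [(0.66, [0.522, -0.133, 0.009], [406.0, 234.0])]
```

View pics/scene0.png

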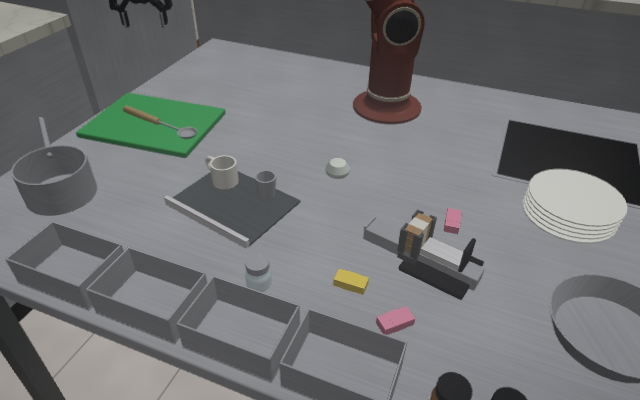

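View pics/top0.png

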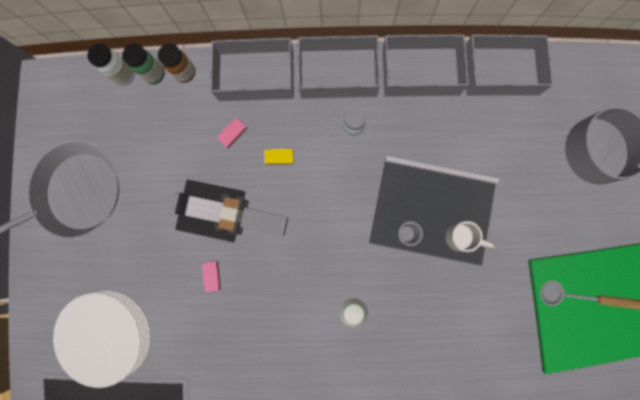

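Scene view: the dispenser is around (430,250), with the brown and white carton stack in its magazine at (415,240) and the black tab at (470,255). The tray is at (235,205), its bare lip on the near side at (205,220). The cup is at (223,173) and the jug at (265,185). 
Look-alikes: pink (453,220), pink (396,320) and yellow (350,281) boxes in the scene view; in the top view these are (211,276), (232,132) and (279,157). The right choice is the brown stack in the magazine, at top (229,214). I'll check that close up with the wrist camera.

```bash
python3 -m handwheel '[{"dx":0.05,"dy":-0.03,"wz":-0.3,"grip":0},{"dx":0.1,"dy":-0.06,"wz":-0.6,"grip":0},{"dx":0.15,"dy":-0.09,"wz":-0.9,"grip":0},{"dx":0.2,"dy":-0.12,"wz":-0.9,"grip":0},{"dx":0.25,"dy":-0.15,"wz":-0.9,"grip":0},{"dx":0.3,"dy":-0.18,"wz":-0.9,"grip":0},{"dx":0.35,"dy":-0.21,"wz":-0.9,"grip":0},{"dx":0.4,"dy":-0.24,"wz":-0.9,"grip":0}]'
python3 - <<'E'
from h import *
st=arm.sense();R=np.array(st["tcp_rot"]);p=np.array(st["tcp_pos"])
s=snapshot("wrist");print(np.round(s["hand_eye"],3),p,np.round(R,3))
print("shift",R.T@(np.array([.60,.23,.28])-p),"yaw",np.degrees(np.arctan2(R[1,0],R[0,0])))
E
```

```text
[[ 0.001  0.953  0.303  0.077]
 [ 1.    -0.    -0.001  0.   ]
 [-0.001  0.303 -0.953 -0.127]
 [ 0.     0.     0.     1.   ]] [ 0.2843714  -0.58445414  0.24528707] [[ 0.899  0.437  0.   ]
 [ 0.437 -0.899  0.   ]
 [ 0.    -0.    -1.   ]]
shift [ 0.6401386  -0.59429405 -0.03462806] yaw 25.943884215460244invalid input
```

```bash
python3 -m handwheel '[{"dx":0.05,"dy":-0.03,"dz":0,"wx":0,"wy":0,"wz":-0.3,"grip":0},{"dx":0.1,"dy":-0.06,"dz":0,"wx":0,"wy":0,"wz":-0.6,"grip":0},{"dx":0.15,"dy":-0.09,"dz":0,"wx":0,"wy":0,"wz":-0.9,"grip":0},{"dx":0.2,"dy":-0.12,"dz":0,"wx":0,"wy":0,"wz":-0.9,"grip":0},{"dx":0.25,"dy":-0.15,"dz":0,"wx":0,"wy":0,"wz":-0.9,"grip":0},{"dx":0.3,"dy":-0.18,"dz":0,"wx":0,"wy":0,"wz":-0.9,"grip":0},{"dx":0.35,"dy":-0.21,"dz":0,"wx":0,"wy":0,"wz":-0.9,"grip":0},{"dx":0.4,"dy":-0.24,"dz":0,"wx":0,"wy":0,"wz":-0.9,"grip":0}]'
python3 - <<'E'
from h import *
st=arm.sense();R=np.array(st["tcp_rot"]);p=np.array(st["tcp_pos"]);print(st["clock"],p,st["opening"])
print("shift",R.T@(np.array([.60,.23,.28])-p),"yaw",np.degrees(np.arctan2(R[1,0],R[0,0])))
E
```

```text
clock: 2.55
tcp_pos: [0.54, -0.1922, 0.2456]
tcp_rot: [[0.62, 0.785, 0.001], [0.785, -0.62, -0.0], [0.0, 0.001, -1.0]]
ft_force: [1.1, -0.1, -0.2]
opening: 0.0001
grasp_force: 0.0
2.55 [ 0.54004682 -0.19222265  0.24563705] 9.0490831528826e-05
shift [ 0.36854264 -0.21455058 -0.03451866] yaw 51.708193413746855
```

```bash
python3 -m handwheel '[{"dx":0.05,"dy":-0.03,"dz":-0.005,"wx":0,"wy":0,"wz":-0.3,"grip":0},{"dx":0.1,"dy":-0.06,"dz":-0.01,"wx":0,"wy":0,"wz":-0.6,"grip":0},{"dx":0.15,"dy":-0.09,"dz":-0.015,"wx":0,"wy":0,"wz":-0.88,"grip":0},{"dx":0.2,"dy":-0.12,"dz":-0.02,"wx":0,"wy":0,"wz":-0.88,"grip":0},{"dx":0.25,"dy":-0.15,"dz":-0.025,"wx":0,"wy":0,"wz":-0.88,"grip":0},{"dx":0.3,"dy":-0.18,"dz":-0.03,"wx":0,"wy":0,"wz":-0.88,"grip":0},{"dx":0.35,"dy":-0.21,"dz":-0.035,"wx":0,"wy":0,"wz":-0.88,"grip":0},{"dx":0.37,"dy":-0.215,"dz":-0.035,"wx":0,"wy":0,"wz":-0.88,"grip":0}]'
python3 - <<'E'
from h import *
st=arm.sense();print(np.degrees(np.arctan2(st["tcp_rot"][1][0],st["tcp_rot"][0][0])))
c="wrist";s=snapshot(c);T=pose(s,c);cv2.imwrite("pics/w1.png",s["color"][...,::-1]);np.savez("w1.npz",T=T,mtx=s["mtx"],dist=s["dist"])
for q in["dispenser","slide_tab","carton_low"]:
    print(q,[(round(d["p"],2),np.round(W(T,d["point"]),3).tolist(),np.round(pix(s,T,W(T,d["point"]))).tolist()) for d in tip_of(c,q)[:4]])
E
```

```text
clock: 3.55
tcp_pos: [0.5981, 0.2363, 0.281]
tcp_rot: [[0.219, 0.976, 0.0], [0.976, -0.219, 0.004], [0.004, -0.001, -1.0]]
ft_force: [0.7, 0.1, -1.1]
opening: -0.0001
grasp_force: 0.0
77.37448215494389
dispenser [(0.78, [0.564, 0.217, -0.001], [293.0, 183.0])]
slide_tab [(0.83, [0.591, 0.321, 0.063], [290.0, 102.0])]
carton_low [(0.58, [0.569, 0.218, 0.028], [294.0, 187.0])]
```

View pics/w1.png

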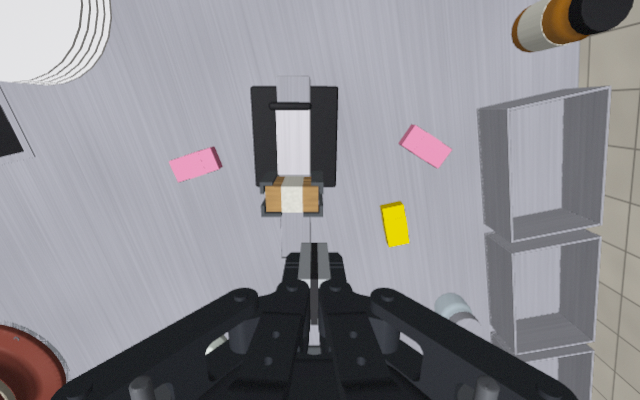

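The wrist view shows the brown, white-banded stack in the magazine at (293,195), the tab at (291,105), the foot's corners at (251,87) and (338,88), and pink and yellow decoys at (195,163), (426,146) and (395,224). I'll work out the dispenser pose from the foot corners and the tab.

```bash
python3 - <<'E'
from h import *
f=np.load("w1.npz");T=f["T"];s=dict(mtx=f["mtx"],dist=f["dist"])
im=cv2.imread("pics/w1.png")
cv2.imwrite("pics/w1c.png",cv2.resize(im[60:270,220:370],None,fx=2.8,fy=2.8,interpolation=cv2.INTER_CUBIC))
a=ray(s,T,(251.5,87),.012);b=ray(s,T,(338,88),.012);print(a,b,np.linalg.norm(a-b))
d=(a-b)[:2];print("yaw x",np.degrees(np.arctan2(d[1],d[0])))
for c in[(262,216),(323,215),(271,107),(311,107)]:print(c,ray(s,T,c,.085))
E
```

```text
[0.54495117 0.3493712  0.012     ] [0.64873559 0.32501344 0.012     ] 0.10660443660661152
yaw x 166.79196593731234
(262, 216) [0.53120376 0.20675737 0.085     ]
(323, 215) [0.59945538 0.19278624 0.085     ]
(271, 107) [0.57208328 0.31950888 0.085     ]
(311, 107) [0.61206398 0.31058409 0.085     ]
```

View pics/w1c.png

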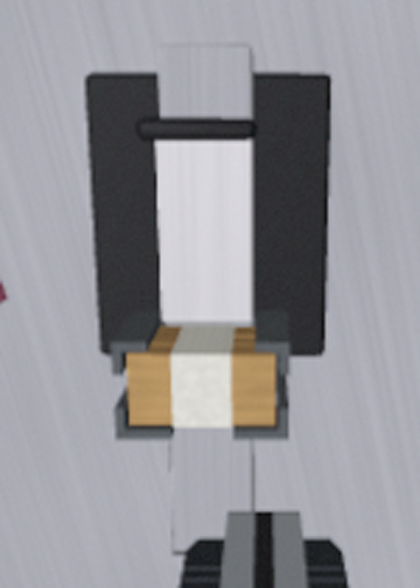

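Origin ≈ (0.567,0.216), push axis at yaw −103°, tab at (0.591,0.319). The network and corner measurements agree.

```bash
python3 - <<'E'
from h import *
st=arm.sense();R=np.array(st["tcp_rot"]);p=np.array(st["tcp_pos"])
u=np.array([.228,.974]);o=np.array([.567,.216])
for x in(.140,.105+.011,.04+.011):print(x,np.round(R.T@(np.append(o+u*x,.062)-p),4))
E
```

```text
0.14 [ 0.1206 -0.0285  0.2178]
0.11599999999999999 [ 0.0966 -0.0285  0.2178]
0.051000000000000004 [ 0.0316 -0.0286  0.2179]
```

```bash
python3 -m handwheel '[{"dx":0.05,"dy":-0.01,"dz":0,"wx":0,"wy":0,"wz":0.02,"grip":0},{"dx":0.1,"dy":-0.02,"dz":0,"wx":0,"wy":0,"wz":0.02,"grip":0},{"dx":0.122,"dy":-0.028,"dz":0.04,"wx":0,"wy":0,"wz":0.02,"grip":0},{"dx":0.122,"dy":-0.028,"dz":0.09,"wx":0,"wy":0,"wz":0.02,"grip":0},{"dx":0.122,"dy":-0.028,"dz":0.14,"wx":0,"wy":0,"wz":0.02,"grip":0},{"dx":0.122,"dy":-0.028,"dz":0.185,"wx":0,"wy":0,"wz":0.02,"grip":0},{"dx":0.122,"dy":-0.028,"dz":0.218,"wx":0,"wy":0,"wz":0.02,"grip":0},{"dx":0.122,"dy":-0.028,"dz":0.218,"wx":0,"wy":0,"wz":0.02,"grip":0}]'
python3 -m handwheel '[{"dx":-0.01,"dy":0,"dz":0,"wx":0,"wy":0,"wz":0,"grip":0},{"dx":-0.02,"dy":0,"dz":0,"wx":0,"wy":0,"wz":0,"grip":0},{"dx":-0.03,"dy":0,"dz":0,"wx":0,"wy":0,"wz":0,"grip":0},{"dx":-0.04,"dy":0,"dz":0,"wx":0,"wy":0,"wz":0,"grip":0},{"dx":-0.05,"dy":0,"dz":0,"wx":0,"wy":0,"wz":0,"grip":0},{"dx":-0.06,"dy":0,"dz":0,"wx":0,"wy":0,"wz":0,"grip":0},{"dx":-0.07,"dy":0,"dz":0,"wx":0,"wy":0,"wz":0,"grip":0},{"dx":-0.07,"dy":0,"dz":0,"wx":0,"wy":0,"wz":0,"grip":0}]'
python3 -c "
from h import *
s=snapshot('scene');cv2.imwrite('pics/s2.png',cv2.resize(s['color'][190:310,340:500,::-1],None,fx=4,fy=4,interpolation=cv2.INTER_CUBIC))"
```

```text
clock: 4.75
tcp_pos: [0.5988, 0.3509, 0.0593]
tcp_rot: [[0.238, 0.971, -0.006], [0.971, -0.239, -0.006], [-0.007, -0.004, -1.0]]
ft_force: [-0.4, -0.4, 0.7]
opening: 0.0001
grasp_force: 0.0
clock: 5.75
tcp_pos: [0.5863, 0.2919, 0.0648]
tcp_rot: [[0.235, 0.972, 0.01], [0.972, -0.235, 0.011], [0.013, 0.007, -1.0]]
ft_force: [4.8, 8.1, -2.6]
opening: -0.0
grasp_force: 4.4
```

View pics/s2.png

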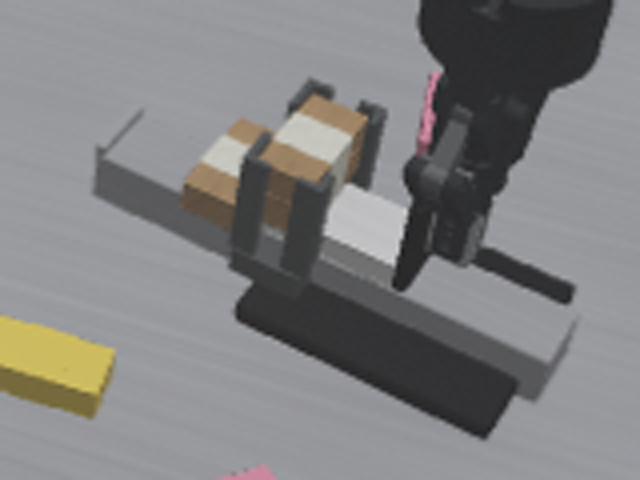

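The carton is emerging and the stroke is about 38 mm. I'll keep pushing until the force shows the hard stop.

```bash
python3 -m handwheel '[{"dx":-0.006,"dy":0,"dz":0,"wx":0,"wy":0,"wz":0,"grip":0},{"dx":-0.012,"dy":0,"dz":0,"wx":0,"wy":0,"wz":0,"grip":0},{"dx":-0.018,"dy":0,"dz":0,"wx":0,"wy":0,"wz":0,"grip":0},{"dx":-0.024,"dy":0,"dz":0,"wx":0,"wy":0,"wz":0,"grip":0},{"dx":-0.028,"dy":0,"dz":0,"wx":0,"wy":0,"wz":0,"grip":0},{"dx":-0.032,"dy":0,"dz":0,"wx":0,"wy":0,"wz":0,"grip":0},{"dx":-0.032,"dy":0,"dz":0,"wx":0,"wy":0,"wz":0,"grip":0},{"dx":-0.032,"dy":0,"dz":0,"wx":0,"wy":0,"wz":0,"grip":0}]'
python3 -c "
from h import *
p=np.array(arm.sense()['tcp_pos'][:2]);print((p-[.567,.216])@[.228,.974])"
```

```text
clock: 6.8
tcp_pos: [0.5809, 0.2679, 0.065]
tcp_rot: [[0.231, 0.973, 0.016], [0.973, -0.231, 0.022], [0.026, 0.011, -1.0]]
ft_force: [9.7, 16.2, -10.4]
opening: 0.0003
grasp_force: 8.9
0.05367954865874065
```

```bash
python3 -m handwheel '[{"dx":-0.002,"dy":0,"dz":0,"wx":0,"wy":0,"wz":0,"grip":0},{"dx":-0.004,"dy":0,"dz":0,"wx":0,"wy":0,"wz":0,"grip":0},{"dx":-0.006,"dy":0,"dz":0,"wx":0,"wy":0,"wz":0,"grip":0},{"dx":-0.008,"dy":0,"dz":0,"wx":0,"wy":0,"wz":0,"grip":0},{"dx":-0.01,"dy":0,"dz":0,"wx":0,"wy":0,"wz":0,"grip":0},{"dx":-0.01,"dy":0,"dz":0,"wx":0,"wy":0,"wz":0,"grip":0},{"dx":-0.01,"dy":0,"dz":0,"wx":0,"wy":0,"wz":0,"grip":0},{"dx":-0.01,"dy":0,"dz":0,"wx":0,"wy":0,"wz":0,"grip":0}]'
python3 -c "
from h import *
p=np.array(arm.sense()['tcp_pos'][:2]);print((p-[.567,.216])@[.228,.974])
s=snapshot('scene');cv2.imwrite('pics/s3.png',cv2.resize(s['color'][190:310,340:500,::-1],None,fx=4,fy=4,interpolation=cv2.INTER_CUBIC))"
```

```text
clock: 7.8
tcp_pos: [0.5808, 0.2679, 0.0655]
tcp_rot: [[0.225, 0.974, 0.025], [0.973, -0.226, 0.039], [0.043, 0.016, -0.999]]
ft_force: [15.5, 30.0, -19.1]
opening: -0.0
grasp_force: 15.7
0.05367357821170108
```

View pics/s3.png

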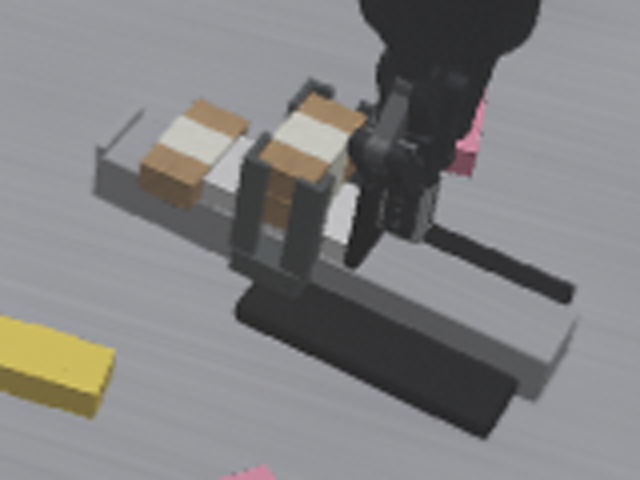

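The position has stopped while the force rises, so the slide is fully home, and the carton sits on the deck in front at (195,150). Next I'll back off and let the slide spring back.

```bash
python3 -m handwheel '[{"dx":0.015,"dy":0,"dz":0,"wx":0,"wy":0,"wz":0,"grip":0},{"dx":0.035,"dy":0,"dz":0,"wx":0,"wy":0,"wz":0,"grip":0},{"dx":0.055,"dy":0,"dz":0,"wx":0,"wy":0,"wz":0,"grip":0},{"dx":0.075,"dy":0,"dz":0,"wx":0,"wy":0,"wz":0,"grip":0},{"dx":0.1,"dy":0,"dz":0,"wx":0,"wy":0,"wz":0,"grip":0},{"dx":0.12,"dy":0,"dz":0,"wx":0,"wy":0,"wz":0,"grip":0},{"dx":0.12,"dy":0,"dz":-0.05,"wx":0,"wy":0,"wz":0,"grip":0.5},{"dx":0.12,"dy":0,"dz":-0.11,"wx":0,"wy":0,"wz":0,"grip":1}]'
python3 -m handwheel '[{"dx":-0.01,"dy":0,"dz":-0.04,"wx":0,"wy":0,"wz":0,"grip":1},{"dx":-0.06,"dy":0,"dz":-0.06,"wx":0,"wy":0,"wz":0,"grip":1},{"dx":-0.1,"dy":0,"dz":-0.09,"wx":0,"wy":0,"wz":0,"grip":1},{"dx":-0.14,"dy":0,"dz":-0.12,"wx":0,"wy":0,"wz":0,"grip":1},{"dx":-0.14,"dy":0,"dz":-0.12,"wx":0,"wy":0,"wz":0,"grip":1},{"dx":-0.14,"dy":0,"dz":-0.12,"wx":0,"wy":0,"wz":0,"grip":1},{"dx":-0.14,"dy":0,"dz":-0.12,"wx":0,"wy":0,"wz":0,"grip":1},{"dx":-0.14,"dy":0,"dz":-0.12,"wx":0,"wy":0,"wz":0,"grip":1}]'
cat > look.py <<'E'
import sys
from h import *
c="wrist";n=sys.argv[1]
st=arm.sense();s=snapshot(c);T=pose(s,c);cv2.imwrite(f"pics/{n}.png",s["color"][...,::-1]);np.savez(n,T=T,mtx=s["mtx"],dist=s["dist"])
print(np.degrees(np.arctan2(st["tcp_rot"][1][0],st["tcp_rot"][0][0])))
for q in sys.argv[2:]:
    print(q,[(round(d["p"],2),np.round(W(T,d["point"]),4).tolist(),np.round(pix(s,T,W(T,d["point"]))).tolist()) for d in tip_of(c,q)[:4]])
E
python3 look.py w2 carton_low dispenser slide_tab
```

```text
clock: 8.85
tcp_pos: [0.6008, 0.3617, 0.1723]
tcp_rot: [[0.236, 0.972, -0.003], [0.972, -0.236, -0.003], [-0.004, -0.002, -1.0]]
ft_force: [1.3, 0.5, 0.5]
opening: 0.0356
grasp_force: 0.0
clock: 9.85
tcp_pos: [0.568, 0.228, 0.2912]
tcp_rot: [[0.234, 0.972, -0.002], [0.972, -0.234, -0.0], [-0.001, -0.002, -1.0]]
ft_force: [0.1, -0.5, -0.0]
opening: 0.0858
grasp_force: 0.0
76.47695498313908
carton_low [(0.92, [0.5541, 0.1605, 0.0289], [316.0, 214.0])]
dispenser [(0.94, [0.5642, 0.2124, -0.0011], [314.0, 172.0])]
slide_tab [(0.81, [0.5918, 0.319, 0.0605], [316.0, 87.0])]
```

View pics/w2.png

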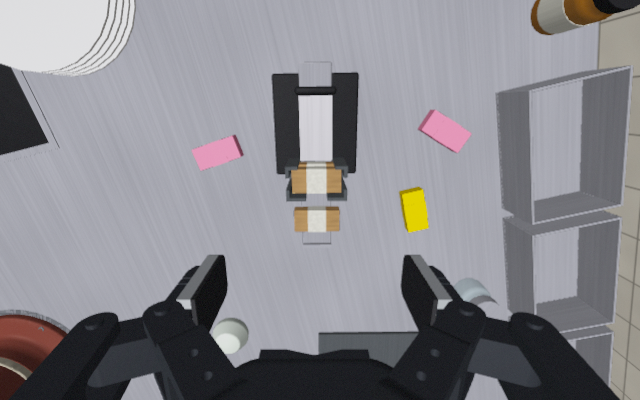

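The slide is back at rest, with the tab at (316,90). The dispensed carton is alone on the deck at (317,219), and two cartons remain in the magazine at (317,180).

```bash
python3 - <<'E'
from h import *
f=np.load("w2.npz");T=f["T"];s=dict(mtx=f["mtx"],dist=f["dist"])
im=cv2.imread("pics/w2.png")[200:240,285:350]
hsv=cv2.cvtColor(im,cv2.COLOR_BGR2HSV);m=((hsv[...,1]>90)&(hsv[...,0]<25)).astype(np.uint8)
r=cv2.boundingRect(cv2.findNonZero(m));print("bbox",r[0]+285,r[1]+200,r[2],r[3])
x,y,w,h=r[0]+285,r[1]+200,r[2],r[3]
a=ray(s,T,(x,y),.048);b=ray(s,T,(x+w-1,y),.048);print(a,b,np.linalg.norm(a-b),np.degrees(np.arctan2(*(a-b)[1::-1])))
u=np.array([.228,.974,0]);c=(a+b)/2-.015*u;print("centre",c)
st=arm.sense();R=np.array(st["tcp_rot"]);p=np.array(st["tcp_pos"])
for q in(c[:2],[.5541,.1605]):print(R.T@(np.append(q,.043)-p))
E
```

```text
bbox 295 207 44 24
[0.53170174 0.183798   0.048     ] [0.58608352 0.17077434 0.048     ] 0.055919529612195554 166.53213089616364
centre [0.55547263 0.16267617 0.048     ]
[-0.06580897  0.00266718  0.24891292]
[-0.06824683  0.00184457  0.24891402]
```

```bash
python3 -m handwheel '[{"dx":-0.03,"dy":0.002,"dz":0.03,"wx":0,"wy":0,"wz":0,"grip":1},{"dx":-0.068,"dy":0.002,"dz":0.06,"wx":0,"wy":0,"wz":0,"grip":1},{"dx":-0.068,"dy":0.002,"dz":0.12,"wx":0,"wy":0,"wz":0,"grip":1},{"dx":-0.068,"dy":0.002,"dz":0.17,"wx":0,"wy":0,"wz":0,"grip":1},{"dx":-0.068,"dy":0.002,"dz":0.2,"wx":0,"wy":0,"wz":0,"grip":1},{"dx":-0.068,"dy":0.002,"dz":0.23,"wx":0,"wy":0,"wz":0,"grip":1},{"dx":-0.068,"dy":0.002,"dz":0.247,"wx":0,"wy":0,"wz":0,"grip":1},{"dx":-0.068,"dy":0.002,"dz":0.247,"wx":0,"wy":0,"wz":0,"grip":1}]'
python3 -m handwheel '[{"dx":0,"dy":0,"dz":0,"wx":0,"wy":0,"wz":0,"grip":0.8},{"dx":0,"dy":0,"dz":0,"wx":0,"wy":0,"wz":0,"grip":0.7},{"dx":0,"dy":0,"dz":0,"wx":0,"wy":0,"wz":0,"grip":0.6},{"dx":0,"dy":0,"dz":0,"wx":0,"wy":0,"wz":0,"grip":0.5},{"dx":0,"dy":0,"dz":0,"wx":0,"wy":0,"wz":0,"grip":0.5},{"dx":0,"dy":0,"dz":0,"wx":0,"wy":0,"wz":0,"grip":0.5},{"dx":0,"dy":0,"dz":0,"wx":0,"wy":0,"wz":0,"grip":0.5},{"dx":0,"dy":0,"dz":0,"wx":0,"wy":0,"wz":0,"grip":0.5}]' 25
```

```text
clock: 11.05
tcp_pos: [0.554, 0.1603, 0.0444]
tcp_rot: [[0.236, 0.972, -0.002], [0.972, -0.236, -0.001], [-0.001, -0.002, -1.0]]
ft_force: [-0.5, 0.4, 0.2]
opening: 0.0854
grasp_force: 0.0
clock: 12.05
tcp_pos: [0.5555, 0.1607, 0.0469]
tcp_rot: [[0.236, 0.972, 0.003], [0.972, -0.236, 0.001], [0.002, 0.002, -1.0]]
ft_force: [-0.1, -0.6, 6.4]
opening: 0.0593
grasp_force: 27.7
```

Gripped at 59 mm. Next I'll lift, carry the carton over the tray and rotate.

```bash
python3 -m handwheel '[{"dx":0,"dy":0,"dz":-0.02,"wx":0,"wy":0,"wz":0,"grip":0.5},{"dx":0,"dy":0,"dz":-0.06,"wx":0,"wy":0,"wz":0,"grip":0.5},{"dx":0,"dy":0,"dz":-0.11,"wx":0,"wy":0,"wz":0,"grip":0.5},{"dx":-0.03,"dy":0.015,"dz":-0.15,"wx":0,"wy":0,"wz":0.25,"grip":0.5},{"dx":-0.07,"dy":0.035,"dz":-0.18,"wx":0,"wy":0,"wz":0.5,"grip":0.5},{"dx":-0.12,"dy":0.06,"dz":-0.2,"wx":0,"wy":0,"wz":0.75,"grip":0.5},{"dx":-0.17,"dy":0.085,"dz":-0.2,"wx":0,"wy":0,"wz":1,"grip":0.5},{"dx":-0.22,"dy":0.11,"dz":-0.2,"wx":0,"wy":0,"wz":1,"grip":0.5}]'
python3 - <<'E'
from h import *
st=arm.sense();R=np.array(st["tcp_rot"]);p=np.array(st["tcp_pos"])
print(R.T@(np.array([.63,-.207,.24])-p),np.degrees(np.arctan2(R[1,0],R[0,0])))
E
```

```text
clock: 13.05
tcp_pos: [0.6097, -0.081, 0.2461]
tcp_rot: [[0.673, 0.74, 0.001], [0.74, -0.673, -0.0], [0.001, 0.001, -1.0]]
ft_force: [-0.1, -0.1, -1.0]
opening: 0.0596
grasp_force: 27.3
[-0.07957969  0.09982463  0.00617949] 47.69743813293444
```

Still held. I'll carry on turning (61.5° to go, 0.5 rad per call) and stop over the tray to look.

```bash
python3 -m handwheel '[{"dx":-0.02,"dy":0.025,"dz":0,"wx":0,"wy":0,"wz":0.25,"grip":0.5},{"dx":-0.04,"dy":0.05,"dz":0,"wx":0,"wy":0,"wz":0.5,"grip":0.5},{"dx":-0.06,"dy":0.075,"dz":0,"wx":0,"wy":0,"wz":0.75,"grip":0.5},{"dx":-0.08,"dy":0.1,"dz":0,"wx":0,"wy":0,"wz":1,"grip":0.5},{"dx":-0.08,"dy":0.1,"dz":0,"wx":0,"wy":0,"wz":1,"grip":0.5},{"dx":-0.08,"dy":0.1,"dz":0,"wx":0,"wy":0,"wz":1,"grip":0.5},{"dx":-0.08,"dy":0.1,"dz":0,"wx":0,"wy":0,"wz":1,"grip":0.5},{"dx":-0.08,"dy":0.1,"dz":0,"wx":0,"wy":0,"wz":1,"grip":0.5}]' | grep -E 'clock|pos|open'
python3 -m handwheel '[{"dx":0,"dy":0,"dz":0,"wx":0,"wy":0,"wz":0.25,"grip":0.5},{"dx":0,"dy":0,"dz":0,"wx":0,"wy":0,"wz":0.5,"grip":0.5},{"dx":0,"dy":0,"dz":0,"wx":0,"wy":0,"wz":0.75,"grip":0.5},{"dx":0,"dy":0,"dz":0,"wx":0,"wy":0,"wz":1,"grip":0.5},{"dx":0,"dy":0,"dz":0,"wx":0,"wy":0,"wz":1,"grip":0.5},{"dx":0,"dy":0,"dz":0,"wx":0,"wy":0,"wz":1,"grip":0.5},{"dx":0,"dy":0,"dz":0,"wx":0,"wy":0,"wz":1,"grip":0.5},{"dx":0,"dy":0,"dz":0,"wx":0,"wy":0,"wz":1,"grip":0.5}]'
python3 look.py w3 tray tray_lip cup jug carton_low
```

```text
clock: 14.05
tcp_pos: [0.6299, -0.2046, 0.2455]
opening: 0.0591
clock: 15.05
tcp_pos: [0.6297, -0.2059, 0.2453]
tcp_rot: [[0.986, -0.166, 0.0], [-0.166, -0.986, 0.0], [0.0, -0.0, -1.0]]
ft_force: [-0.4, -0.1, -1.0]
opening: 0.0595
grasp_force: 27.3
-9.55361601754271
tray [(0.65, [0.5664, -0.1899, -0.001], [309.0, 217.0])]
tray_lip [(0.94, [0.6472, -0.2137, 0.0069], [317.0, 155.0])]
cup [(0.2, [0.5654, 0.2131, -0.0047], [25.0, 261.0])]
jug [(0.46, [0.5658, -0.1921, -0.0043], [310.0, 216.0])]
carton_low [(0.86, [0.6286, -0.2045, 0.228], [310.0, 258.0])]
```

View pics/w3.png

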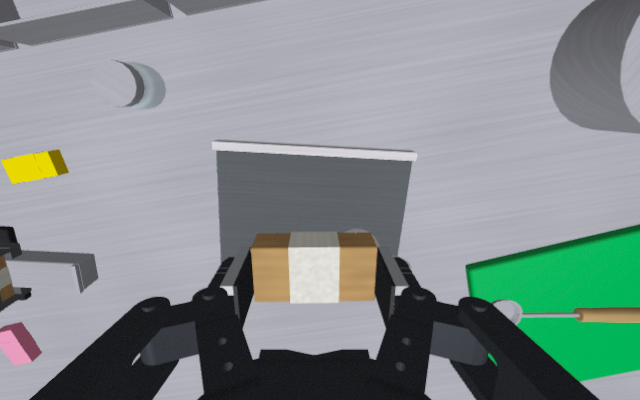

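The carton is held squarely in the gripper at (315,267). The lip runs from (214,145) to (416,156), with the cup and jug behind the carton. I'll fit the lip's inner edge.

```bash
python3 - <<'E'
from h import *
f=np.load("w3.npz");T=f["T"];s=dict(mtx=f["mtx"],dist=f["dist"])
g=cv2.GaussianBlur(cv2.imread("pics/w3.png",0),(3,3),0).astype(float)
P=[]
for u in range(228,404,4):
    d=g[138:172,u][1:]-g[138:172,u][:-1];i=int(np.argmin(d));P.append((u,138+i+.5))
P=np.array(P);w=np.array([ray(s,T,q,.022)[:2] for q in P])
vx,vy,x0,y0=cv2.fitLine(w.astype(np.float32),cv2.DIST_HUBER,0,1e-4,1e-4).ravel()
n=np.array([abs(vy),-vx*np.sign(vy)])
r=(w-[x0,y0])@n;print("resid",np.abs(r).max(),"normal yaw",np.degrees(np.arctan2(n[1],n[0])),"ends",w[0],w[-1])
st=arm.sense();R=np.array(st["tcp_rot"]);p=np.array(st["tcp_pos"])
for nm,q in(("fit",(x0,y0)),("net_w",(.6472,-.2137)),("net_t",(.651,-.211)),("net_s",(.656,-.21))):print(nm,"tcp to face",n@(np.array(q)-p[:2]))
print("tool yaw",np.degrees(np.arctan2(R[1,0],R[0,0])), "along", [-n[1],n[0]]@(p[:2]-np.array([x0,y0])))
E
```

```text
resid 0.0005238725493869622 normal yaw -12.73634 ends [ 0.67146646 -0.11346126] [ 0.62668776 -0.30924476]
fit tcp to face 0.020224688075519692
net_w tcp to face 0.018774202131311472
net_t tcp to face 0.021885447538475593
net_s tcp to face 0.026541957161407077
tool yaw -9.572785505679988 along 0.0006807149087215266
```

```bash
python3 -m handwheel '[{"dx":-0.005,"dy":0,"dz":0.03,"wx":0,"wy":0,"wz":0.11,"grip":0.5},{"dx":-0.005,"dy":0,"dz":0.07,"wx":0,"wy":0,"wz":0.11,"grip":0.5},{"dx":-0.005,"dy":0,"dz":0.11,"wx":0,"wy":0,"wz":0.11,"grip":0.5},{"dx":-0.005,"dy":0,"dz":0.15,"wx":0,"wy":0,"wz":0.11,"grip":0.5},{"dx":-0.005,"dy":0,"dz":0.18,"wx":0,"wy":0,"wz":0.11,"grip":0.5},{"dx":-0.005,"dy":0,"dz":0.2,"wx":0,"wy":0,"wz":0.11,"grip":0.5},{"dx":-0.005,"dy":0,"dz":0.21,"wx":0,"wy":0,"wz":0.11,"grip":0.5},{"dx":-0.005,"dy":0,"dz":0.214,"wx":0,"wy":0,"wz":0.11,"grip":0.5}]'
python3 -m handwheel '[{"dx":0,"dy":0,"dz":0.001,"wx":0,"wy":0,"wz":0,"grip":0.5},{"dx":0,"dy":0,"dz":0.002,"wx":0,"wy":0,"wz":0,"grip":0.5},{"dx":0,"dy":0,"dz":0.003,"wx":0,"wy":0,"wz":0,"grip":0.5},{"dx":0,"dy":0,"dz":0.004,"wx":0,"wy":0,"wz":0,"grip":0.5},{"dx":0,"dy":0,"dz":0.005,"wx":0,"wy":0,"wz":0,"grip":0.5},{"dx":0,"dy":0,"dz":0.006,"wx":0,"wy":0,"wz":0,"grip":0.5},{"dx":0,"dy":0,"dz":0.006,"wx":0,"wy":0,"wz":0,"grip":0.5},{"dx":0,"dy":0,"dz":0.006,"wx":0,"wy":0,"wz":0,"grip":0.5}]'
```

```text
clock: 16.35
tcp_pos: [0.6252, -0.2052, 0.0315]
tcp_rot: [[0.975, -0.22, 0.001], [-0.22, -0.975, -0.0], [0.001, 0.0, -1.0]]
ft_force: [-1.1, -0.7, -0.1]
opening: 0.0592
grasp_force: 27.3
clock: 17.35
tcp_pos: [0.6248, -0.205, 0.0253]
tcp_rot: [[0.975, -0.22, -0.0], [-0.22, -0.975, 0.0], [-0.0, -0.0, -1.0]]
ft_force: [-0.3, -0.4, 0.5]
opening: 0.0593
grasp_force: 27.3
```

```bash
python3 -m handwheel '[{"dx":0,"dy":0,"dz":0.001,"wx":0,"wy":0,"wz":0,"grip":0.5},{"dx":0,"dy":0,"dz":0.002,"wx":0,"wy":0,"wz":0,"grip":0.5},{"dx":0,"dy":0,"dz":0.003,"wx":0,"wy":0,"wz":0,"grip":0.5},{"dx":0,"dy":0,"dz":0.003,"wx":0,"wy":0,"wz":0,"grip":0.5},{"dx":0,"dy":0,"dz":0.003,"wx":0,"wy":0,"wz":0,"grip":0.5},{"dx":0,"dy":0,"dz":0.003,"wx":0,"wy":0,"wz":0,"grip":0.5},{"dx":0,"dy":0,"dz":0.003,"wx":0,"wy":0,"wz":0,"grip":0.5},{"dx":0,"dy":0,"dz":0.003,"wx":0,"wy":0,"wz":0,"grip":0.5}]'
```

```text
clock: 18.35
tcp_pos: [0.6249, -0.205, 0.0249]
tcp_rot: [[0.975, -0.22, 0.0], [-0.22, -0.975, 0.0], [0.0, -0.0, -1.0]]
ft_force: [-4.0, 2.1, 12.4]
opening: 0.0594
grasp_force: 28.6
```

It is on the tray. I'll ease off the down-force and slide it toward the lip.

```bash
python3 -m handwheel '[{"dx":0,"dy":0,"dz":-0.0025,"wx":0,"wy":0,"wz":0,"grip":0.5},{"dx":0.002,"dy":0,"dz":-0.0025,"wx":0,"wy":0,"wz":0,"grip":0.5},{"dx":0.004,"dy":0,"dz":-0.0025,"wx":0,"wy":0,"wz":0,"grip":0.5},{"dx":0.006,"dy":0,"dz":-0.0025,"wx":0,"wy":0,"wz":0,"grip":0.5},{"dx":0.008,"dy":0,"dz":-0.0025,"wx":0,"wy":0,"wz":0,"grip":0.5},{"dx":0.01,"dy":0,"dz":-0.0025,"wx":0,"wy":0,"wz":0,"grip":0.5},{"dx":0.012,"dy":0,"dz":-0.0025,"wx":0,"wy":0,"wz":0,"grip":0.5},{"dx":0.012,"dy":0,"dz":-0.0025,"wx":0,"wy":0,"wz":0,"grip":0.5}]'
```

```text
clock: 19.35
tcp_pos: [0.6363, -0.2075, 0.025]
tcp_rot: [[0.975, -0.22, -0.001], [-0.22, -0.975, 0.0], [-0.001, -0.0, -1.0]]
ft_force: [-2.4, 1.6, 5.2]
opening: 0.0595
grasp_force: 27.9
```

```bash
python3 -m handwheel '[{"dx":0.001,"dy":0,"dz":0,"wx":0,"wy":0,"wz":0,"grip":0.5},{"dx":0.002,"dy":0,"dz":0,"wx":0,"wy":0,"wz":0,"grip":0.5},{"dx":0.003,"dy":0,"dz":0,"wx":0,"wy":0,"wz":0,"grip":0.5},{"dx":0.004,"dy":0,"dz":0,"wx":0,"wy":0,"wz":0,"grip":0.5},{"dx":0.005,"dy":0,"dz":0,"wx":0,"wy":0,"wz":0,"grip":0.5},{"dx":0.006,"dy":0,"dz":0,"wx":0,"wy":0,"wz":0,"grip":0.5},{"dx":0.006,"dy":0,"dz":0,"wx":0,"wy":0,"wz":0,"grip":0.5},{"dx":0.006,"dy":0,"dz":0,"wx":0,"wy":0,"wz":0,"grip":0.5}]'
```

```text
clock: 20.35
tcp_pos: [0.6368, -0.2076, 0.025]
tcp_rot: [[0.975, -0.222, -0.013], [-0.222, -0.975, 0.004], [-0.014, -0.001, -1.0]]
ft_force: [-11.4, 4.3, 14.0]
opening: 0.0596
grasp_force: 28.7
```

It is pressed on the lip (no further motion, 12 N). I'll relax the push, open slowly and rise.

```bash
python3 -m handwheel '[{"dx":-0.002,"dy":0,"dz":0,"wx":0,"wy":0,"wz":0,"grip":0.5},{"dx":-0.004,"dy":0,"dz":-0.001,"wx":0,"wy":0,"wz":0,"grip":0.5},{"dx":-0.004,"dy":0,"dz":-0.001,"wx":0,"wy":0,"wz":0,"grip":0.5},{"dx":-0.004,"dy":0,"dz":-0.001,"wx":0,"wy":0,"wz":0,"grip":0.75},{"dx":-0.004,"dy":0,"dz":-0.001,"wx":0,"wy":0,"wz":0,"grip":0.85},{"dx":-0.004,"dy":0,"dz":-0.001,"wx":0,"wy":0,"wz":0,"grip":1},{"dx":-0.004,"dy":0,"dz":-0.001,"wx":0,"wy":0,"wz":0,"grip":1},{"dx":-0.004,"dy":0,"dz":-0.001,"wx":0,"wy":0,"wz":0,"grip":1}]'
python3 -m handwheel '[{"dx":0,"dy":0,"dz":-0.02,"wx":0,"wy":0,"wz":0,"grip":1},{"dx":0,"dy":0,"dz":-0.05,"wx":0,"wy":0,"wz":0,"grip":1},{"dx":0,"dy":0,"dz":-0.08,"wx":0,"wy":0,"wz":0,"grip":1},{"dx":0,"dy":0,"dz":-0.12,"wx":0,"wy":0,"wz":0,"grip":1},{"dx":-0.02,"dy":0,"dz":-0.15,"wx":0,"wy":0,"wz":0,"grip":1},{"dx":-0.04,"dy":0,"dz":-0.15,"wx":0,"wy":0,"wz":0,"grip":1},{"dx":-0.04,"dy":0,"dz":-0.15,"wx":0,"wy":0,"wz":0,"grip":1},{"dx":-0.04,"dy":0,"dz":-0.15,"wx":0,"wy":0,"wz":0,"grip":1}]'
python3 look.py w4 carton_low tray_lip cup jug
python3 - <<'E'
import cv2
im=cv2.imread("pics/w4.png");cv2.imwrite("pics/w4c.png",cv2.resize(im[90:290,150:500],None,fx=2.2,fy=2.2,interpolation=cv2.INTER_CUBIC))
E
```

```text
clock: 21.35
tcp_pos: [0.6387, -0.2082, 0.0259]
tcp_rot: [[0.975, -0.22, 0.001], [-0.22, -0.975, -0.0], [0.001, -0.0, -1.0]]
ft_force: [-0.2, 0.3, -0.3]
opening: 0.0856
grasp_force: 0.0
clock: 22.35
tcp_pos: [0.6002, -0.1993, 0.1763]
tcp_rot: [[0.975, -0.22, 0.001], [-0.22, -0.975, -0.0], [0.001, -0.0, -1.0]]
ft_force: [0.2, 1.0, 0.7]
opening: 0.0857
grasp_force: 0.0
-12.721934739886912
carton_low [(0.9, [0.6352, -0.2049, 0.0079], [310.0, 149.0])]
tray_lip [(0.65, [0.6476, -0.21, 0.0084], [313.0, 136.0])]
cup [(0.85, [0.5113, -0.2472, 0.0052], [373.0, 251.0])]
jug [(0.86, [0.5211, -0.1356, 0.0074], [272.0, 264.0])]
```

View pics/w4c.png

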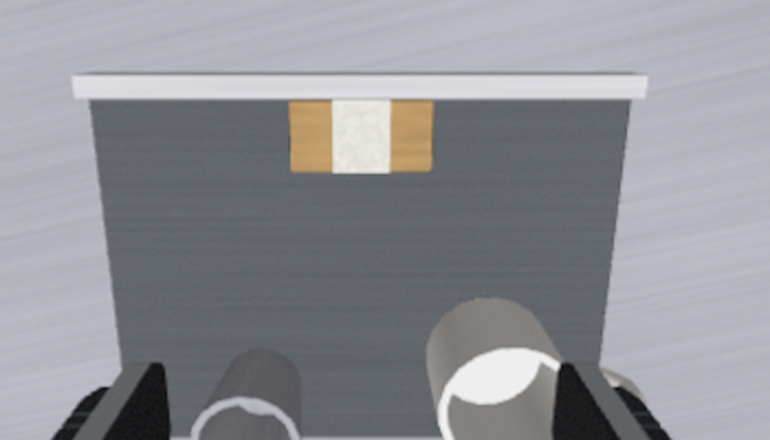

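The carton lies flat at (361,136) with its long side meeting the lip and no gap. The cup at (500,360) and jug at (250,400) are where they were, and the gripper is clear.

```bash
python3 -c "
from workcell import arm
print(arm.hand_in())"
```

```text
the job is handed in; nothing more can be done
None
```

The job is handed in at about 22 s of the 64 s allowed: one carton was dispensed and the slide sprang back; it lies flat and flush against the tray's lip, two cartons remain in the magazine, and the cup and jug were not disturbed.

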